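# Set the step switch on a welding positioner console

## Task

On the welding positioner's console, lift the clear spatter hood by its pull bar, turn the large bar-grip step switch so that it rests in the seventh click up (clockwise) from its anticlockwise stop, and close the hood fully again. Do not turn the little trim knob or press the emergency stop, and leave the things standing around where they are.

Things in the scene. Friction and masses are not known exactly. Their poses are not given: they have to be found in the camera images.
- console: Grey steel desk console fixed to the table, 200 mm deep (x) x 300 wide (y) x 148 high; origin under its centre, x away from the operator, y to the operator's left, z up. Front wall 50 mm high at x = -100 mm; above it the control panel slopes up and away; behind that (x 39 to 100 mm) a level top at z = 148 mm.
- panel (a point): Middle of the control panel's surface, console axes. The flat panel is 170 mm long up the slope, at 35 deg to the level: its outward normal leans 35 deg from vertical towards the console's -x. On its left, outside the hood (115 mm from the middle), three fixed lamps 16 mm high.
- hood (a joint): Opening of the clear plastic spatter hood, rad: 0 shut, 2.1 fully open (near upright, against its stop). Friction hinge: stays where it is left; 2 to 5 N at the bar move it. An open-bottomed box, 150 mm up the slope x 164 across x 46 mm high off the panel, 3 mm walls; shut, it covers step switch and trim knob.
- hood_hinge (a point): Middle of the hood's hinge line, which runs along the console's y near the panel's upper edge, 15 mm off the panel. Axes turn with the hood: when shut, x points up the slope, y along the hinge, z out along the panel normal. Opening turns the hood about +y (the bar rises and goes away from the operator).
- hood_bar (a point): Middle of the hood's pull bar: level round steel bar 10 mm thick along y, 92 mm clear between its end posts, its axis 36 mm above the hood's outer top and 22 mm from its lower edge. In hood_hinge axes it lies at (-128, 0, 67) mm. Same axes as hood_hinge. The bar can turn between loosely closed fingers.
- dial (a joint): Angle of the step switch, rad: 0 at its anticlockwise stop, growing clockwise as one facing the panel sees it. 12 positions, a firm click every 0.5236 rad (30 deg), 0.1 N m or so to step over; let go between two clicks it springs to the nearer. Seventh click: 3.665 rad. At the stop the nose is at half past six; each click is one hour on.
- dial_grip (a point): On the step switch's axis, 23 mm above the panel, where to grip. Axes: z is the panel normal (turning axis); x and y turn with the switch; its nose points 165 deg from x towards y. The switch stands 28 mm left of the panel's middle; twelve black marks on the panel round it show its positions (first and last longer).
- dial_pointer (a point): Tip of the step switch's nose, top edge. The switch: black skirt 48 mm across and 7 mm high, on it a bar grip 14 mm thick and 44 mm long, from 20 mm behind the axis to this tip 24 mm ahead of it, narrowing over the last 14 mm to a nose; top 35 mm above the panel, white line on the nose side.
- trim_mark (a point): White mark on the rim of the trim knob, not to be turned: small round black knob, 20 mm across, 15 mm high, turning easily, on the panel under the hood, 72 mm right of the step switch's axis.
- estop_top (a point): Top of the emergency stop, not to be pressed: mushroom head 40 mm across, 37 mm above the panel, on the panel's right outside the hood.
- estop (a joint): Travel of the emergency stop, m: 0 out, 0.006 pressed.
- spool: Bystander: flanged stainless pipe spool standing upright left or right of the console, 155 mm high, flanges 110 mm across; origin under its centre.
- spray_can: Bystander: aerosol can standing upright on the other side of the console, 65 mm across, 190 mm high; origin under its centre.
- chipping_hammer: Bystander: welder's chipping hammer, 255 mm long, head 130 mm across, up to 24 mm high, lying in front of the console on the right; origin under its middle, handle along its x, head at +x.
- magnet_square: Bystander: flat triangular welding magnet, 90 x 90 x 22 mm, lying in front of the console, left of its middle; origin under its middle.

How it is judged:
By the outcome, as a careful person would: the job done as asked, in the order asked, and still so for the second after the job is handed in, with the robot touching nothing.
It also fails if it takes over 72 s, if anything falls off the work surface, if the arm or the gripper's body presses on something with over 40 N, if the wrist force passes 120 N, or if a joint passes its speed limit or range.

## Robot

A 6-joint arm with a two-finger parallel gripper is mounted at the origin on the work surface. World frame = base frame: x ahead of the robot, y to its left, z up, the work surface at z = 0. Lengths are in mm, angles in degrees, forces in N, time in s.
With the tool pointing down it reaches from about 300 to 850 mm from the base axis. Payload 4.2 kg.
Tool frame: the origin (TCP) lies midway between the tips of the shut fingers; the grasp point (between the pads) lies 19 mm behind it (env.grasp_offset is the distance from the TCP to the grasp point, in mm); z points along the fingers, y is the line along which they close (so a half turn about z gives the same grasp; the last joint's range is limited). The gripper opens to 91 mm and grips with 3 to 60 N. Pads are 32 mm wide; open, the fingers measure 118 mm over their backs; the gripper's body (76 mm by 178 mm) begins 60 mm behind the grasp point.
Start: joints at [-72.25, 18.312, 89.639, -0, 72.044, -1.146], TCP at [186.219, -544.027, 213.976] pointing down, gripper open.
Joint ranges: [-177.97, 177.97], [-48.28, 115.42], [12.27, 149.76], [-77.06, 257.06], [2.81, 150.46], [-146.56, 146.56]. Speed limits (degrees/s): [147.25, 147.25, 180, 180, 180, 180].

## Interface

Orientations are given as [roll, pitch, yaw] about the fixed x, y, z axes, in that order (R = Rz(yaw) Ry(pitch) Rx(roll)).
In Python, from workcell import env, optics gives the robot as it stands. The module is installed in compiled form; this text tells all that it offers.
- The arm moves only by the tool send_rows, never from a script. Its argument "targets" is a list that holds one entry, the list of rows, each a list of 7 numbers: the turn, a rotation vector about the world's x, y, z scaled (see below), then the shift along the world's x, y, z scaled (see below), then the closure, from -1 (fully open) to 1 (shut). In form: [[[rx, ry, rz, x, y, z, gripper], ...]]. A call has 1 to 12 rows; each row shifts and turns the commanded pose from where the row before left it; what a row does not reach is not made up. The controller multiplies each number of a shift by 0.2 m and each number of a turn by pi/2 rad. A row lasts 1/10 s, in which the tool goes at most 50 mm and 8.59 degrees, less where a joint would pass 70% of its speed; a pose out of reach is approached as far as the arm can. A call with a number of a shift or a turn outside -1 to 1 is refused whole. A call with a gripper value outside its range is refused whole. The fingers move at their own pace and stop on an object; "grip_force" is the grip in N (left out, the last holds). Time passes only in rows, so rows that do not move let the fingers close. It gives the time, the measured TCP pose, the force, the opening and the grip force at its end, in the units of the state.
- env.state(): the state, without advancing time (a new reading comes with each control period).
- optics.grab_frame(name): name is "side" or "top" or "wrist"; returns (picture, depth): 480x640x3 uint8, red, green, blue; 480x640 float32, mm along the optical axis (not along the pixel's ray), 0 where there is no reading.
- optics.camera_info(name): a dict with "camera_matrix" (3x3 intrinsics, pixels), "k1" (the pictures are not rectified: a ray, as slopes to the right and down, at radius r is drawn at 1 + k1 r^2 times it, then the intrinsics apply), "R" (3x3) and "t" (3): a world point X has camera coordinates R X + t; the wrist camera has in their place "mount" (4x4, takes a point from camera to tool coordinates, whose origin is the TCP and whose axes are the flange's). Camera axes: x right, y down, z forward; pixel columns grow to the right and rows downward; lengths in mm; the calibration is good to about 2 mm. A picture is of the moment at which its call begins: read the wrist's pose just before it. camera_info takes no time and is no camera call.
- env.job_done(): hands the job in; it is judged then, once.
Trained networks look in the newest picture that a camera, given by its name, has taken for a name from the list of things; names that differ only in an ending like _2 or _b are one class to them, and where a whole thing is asked for, a point or a joint stands for the part that bears it (a point fixed in the world has none). Each returns a list of dicts, best first, with "conf" (0 to 1); they miss things now and then, are a little off and sometimes report something else, mostly with a low value. They report only what shows in the picture. A call takes as long as a camera call.
- optics.silhouettes(camera, name): "mask" (480x640 bool, what is visible of it) and "at" ([column, row] in pixels, amid what is visible of it).
- optics.place_of(camera, name): "at" ([column, row] in pixels: a listed point, or the origin of a listed thing).
The state is a dict: "time_s": time; "qpos": joint angles; "qvel": joint speeds; "effort": joint torques, N m; "ee_pos": TCP position; "ee_rot": TCP orientation; "force": force on the tool from outside, world axes, zero at the start; "torque": the same for the moment, N m; "gripper_width": finger opening in mm; "gripper_force": force on a finger pad.
Only numpy, scipy, OpenCV 4.12 (cv2) and the standard library are available. Lean on these libraries where they do the work, as an engineer would, in place of code of your own. Each camera call takes 0.05 s, during which the arm holds its last target. There are 200 camera calls.

## Working session

There is one attempt and no reset: what is moved stays moved. The work goes in short steps, Python scripts to look and compute and a tool call to move; the robot and the scene stay as the last step left them, time stands still between calls to the robot, and variables do not carry over. Pictures are saved under pics/ and viewed, at most 10 in all, crops included, and the job is handed in when it is done.

Besides the shell and the picture viewer there is one more tool, called after "Request:" as name(argument=value, ...), one argument or row to a line, values as JSON. send_rows: Moves the arm, as the interface text tells. Its arguments: {"type":"object","properties":{"targets":{"type":"array"},"grip_force":{"type":"number"}},"required":["targets"]}

```bash
mkdir -p pics; cat > h.py <<'E'
import numpy as np, cv2
from scipy.spatial.transform import Rotation as Ro
from workcell import env, optics
def cam(name):
    c=optics.camera_info(name); return c
def pose(name,st=None):
    """R,t camera->world"""
    c=cam(name)
    if 'R' in c: R=np.array(c['R']); return R.T, -R.T@np.array(c['t'])
    M=np.array(c['mount']); st=st or env.state()
    Rt=Ro.from_euler('xyz',st['ee_rot'],degrees=True).as_matrix()
    return Rt@M[:3,:3], Rt@M[:3,3]+np.array(st['ee_pos'])
def ray(name,uv,P):
    c=cam(name);K=np.array(c['camera_matrix'])
    d=cv2.undistortPoints(np.array(uv,float).reshape(-1,1,2),K,np.array([c['k1'],0,0,0,0.])).reshape(-1,2)
    return np.c_[d,np.ones(len(d))]
def world(name,uv,depth,P):
    uv=np.array(uv,float).reshape(-1,2)
    z=[]
    for u,v in uv:
        u,v=int(round(u)),int(round(v)); w=depth[max(0,v-2):v+3,max(0,u-2):u+3]; w=w[w>0]
        z.append(np.median(w) if len(w) else np.nan)
    r=ray(name,uv,P)*np.array(z)[:,None]
    return r@P[0].T+P[1]
def project(name,X,P):
    c=cam(name);K=np.array(c['camera_matrix'])
    Y=(np.atleast_2d(X)-P[1])@P[0]
    return cv2.projectPoints(Y,np.zeros(3),np.zeros(3),K,np.array([c['k1'],0,0,0,0.]))[0].reshape(-1,2)
E
python3 - <<'E'
from h import *
print(env.state())
ims=[]
for n in ['side','top']:
    P=pose(n); im,d=optics.grab_frame(n); np.savez(f'{n}.npz',im=im,d=d)
    print(n,P[1],P[0][:,2])
    cv2.imwrite(f'pics/{n}0.png',im[:,:,::-1])
    for k in ['console','panel','hood_hinge','hood_bar','dial_grip','dial_pointer','trim_mark','estop_top','spool','spray_can','chipping_hammer','magnet_square']:
        r=optics.place_of(n,k)[:2]
        for q in r: print(n,k,np.round(q['at'],1),round(q['conf'],2),np.round(world(n,q['at'],d,P)[0],1))
E
```

```text
{'time_s': 0.0, 'qpos': array([-7.22510949e+01,  1.83531615e+01,  8.97062478e+01, -7.50206894e-05,
        7.20461206e+01, -1.14593043e+00]), 'qvel': array([-0.07319581,  0.02011105,  0.0286029 , -0.07611382, -0.01413818,
        0.05130026]), 'effort': array([-8.37365660e-04, -4.12459803e+01, -2.31971365e+01,  7.26557407e-02,
        4.57810645e-02, -1.49734869e-04]), 'ee_pos': array([ 186.04619002, -543.52380632,  213.10613894]), 'ee_rot': array([-1.79894490e+02, -2.03917263e-03,  1.88948568e+01]), 'force': array([ 0.30855507, -0.57770311,  0.29227217]), 'torque': array([-0.00388439, -0.07685431, -0.00980201]), 'gripper_force': 0.0, 'gripper_width': 91.30085384536858}
side [296.3505034  740.20204127 616.6690078 ] [ 0.21698966 -0.80662889 -0.54978662]
side console [289.4 259.9] 0.72 [526.1  78.4 101.6]
side console [283.5 195. ] 0.7 [574.2 -27.9 181.3]
side panel [298.9 222.6] 0.83 [527.1  15.6 149.3]
side hood_hinge [282.  194.7] 0.92 [578.8 -31.5 179.4]
side hood_bar [346.2 212.7] 0.61 [448.3 -64.4 142.1]
side estop_top [329. 191.] 0.54 [ 516.6 -186.7  121.4]
side spool [365.2 286
[... 252 characters left out ...]
 25.8  22.5]
top [ 413.60416621   47.15796227 1200.71336638] [ 0.07379278 -0.02897781 -0.9968525 ]
top console [358.9 212.3] 0.97 [546.3 -53.4 160.2]
top hood_hinge [356.4 210. ] 0.67 [550.6 -47.9 163.3]
top hood_hinge [363.5 189.4] 0.55 [594.5 -62.7 160.2]
top hood_bar [368.  255.1] 0.77 [460.3 -79.5 102.2]
top estop_top [414.4 226.3] 0.79 [ 522.6 -177.2  123.7]
top estop_top [456.5 201.5] 0.46 [ 574.  -261.9  153.3]
top spool [453.8 201.1] 0.8 [ 575.1 -256.9  150.5]
top spray_can [249.1 230. ] 0.98 [505.6 171.7 167.7]
top spray_can [414.6 225.6] 0.25 [ 524.1 -177.5  124.4]
top chipping_hammer [423.8 276.5] 0.89 [ 415.  -221.7   17.7]
top magnet_square [326.5 287.2] 0.64 [388.    7.3  22.3]
```

View pics/side0.png

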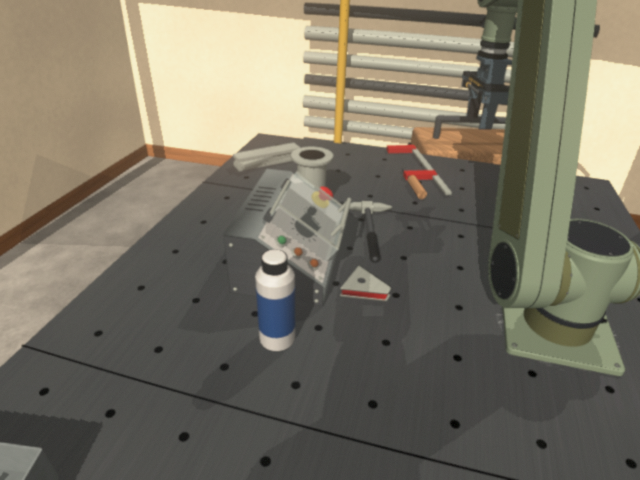

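View pics/top0.png

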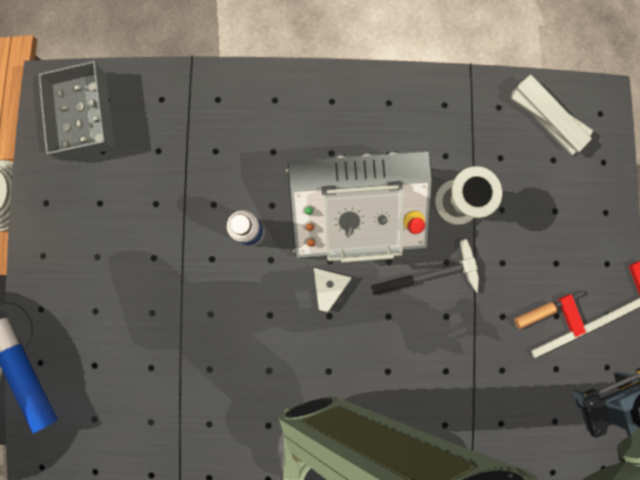

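The side picture shows the console at (290,235). The top picture shows it at (360,205), with the dial at (349,222), trim knob at (382,219), e-stop at (416,225) and hood bar at (365,255). Next I'll fit the console pose.

```bash
python3 - <<'E'
from h import *
z=np.load('top.npz');d=z['d'];P=pose('top')
m=optics.silhouettes('top','console')
print([ (round(q['conf'],2),q['mask'].sum()) for q in m])
v,u=np.mgrid[140:280,270:450]; uv=np.c_[u.ravel(),v.ravel()]
dd=d[uv[:,1],uv[:,0]]
W=(ray('top',uv,P)*dd[:,None])@P[0].T+P[1]
W=W[(dd>0)]
t=W[(W[:,2]>142)&(W[:,2]<156)&(W[:,0]>560)&(W[:,1]>-210)]
print(len(t),t[:,2].mean(),cv2.minAreaRect(t[:,:2].astype(np.float32)))
# plan outline: all points > 40 high near
o=W[(W[:,2]>38)&(W[:,1]>-208)&(W[:,1]<110)]
print(cv2.minAreaRect(o[:,:2].astype(np.float32)))
print(pose('wrist')[1],optics.camera_info('wrist'))
E
```

```text
[(0.8, np.int64(14223))]
4378 146.72945617362885 ((627.257568359375, -56.53834533691406), (86.24668884277344, 305.4928283691406), 4.854881286621094)
((571.3644409179688, -58.4892578125), (248.31808471679688, 308.25018310546875), 3.96064829826355)
[ 252.65738806 -520.88434332  384.99239599] {'camera_matrix': array([[426.59926575,   0.        , 306.0169244 ],
       [  0.        , 426.59926575, 236.62824485],
       [  0.        ,   0.        ,   1.        ]]), 'k1': 0.0002883761562643733, 'mount': array([[-1.27628712e-04, -9.68408698e-01, -2.49368357e-01,
         7.03520415e+01],
       [ 9.99998831e-01,  2.56401336e-04, -1.50752826e-03,
        -3.59064428e-01],
       [ 1.52384186e-03, -2.49368258e-01,  9.68407533e-01,
        -1.71008958e+02],
       [ 0.00000000e+00,  0.00000000e+00,  0.00000000e+00,
         1.00000000e+00]])}
```

```bash
cat >> h.py <<'E'
import json,os
C=json.load(open('c.json')) if os.path.exists('c.json') else dict(o=[568,-57,0],yaw=4.5)
def frame():
    Rc=Ro.from_euler('z',C['yaw'],degrees=True).as_matrix(); o=np.array(C['o'],float)
    a=np.radians(35); Rp=Rc@np.c_[[np.cos(a),0,np.sin(a)],[0,1,0],[-np.sin(a),0,np.cos(a)]]
    mid=o+Rc@np.array(C.get('mid',[-30.4,0,99.]))
    return Rc,o,Rp,mid   # panel axes: x upslope, y left, z normal
def tool(z,x):
    z=z/np.linalg.norm(z); x=x-z*(x@z); x/=np.linalg.norm(x); return np.c_[x,np.cross(z,x),z]
def plan(p,R,N=None,st=None):
    st=st or env.state()
    R0=Ro.from_euler('xyz',st['ee_rot'],degrees=True).as_matrix()
    rv=Ro.from_matrix(R@R0.T).as_rotvec(); dp=np.array(p)-st['ee_pos']
    n=N or int(np.ceil(max(np.linalg.norm(dp)/45,np.degrees(np.linalg.norm(rv))/8,1)))
    print('rot deg',round(np.degrees(np.linalg.norm(rv)),1),'dp',np.round(dp,1),'N',n,'row',np.round(np.r_[rv/(np.pi/2),dp/200]/n,4).tolist())
E
python3 - <<'E'
from h import *
Rc,o,Rp,mid=frame()
plan(mid+Rp@[0,0,130],tool(-Rp[:,2],Rp[:,1]))
E
```

```text
rot deg 82.2 dp [277.1 478.8  -8.5] N 13 row [-0.0176, -0.0269, 0.0625, 0.1066, 0.1842, -0.0033]
```

Request:
send_rows(
  targets=[
    [[-0.0176,-0.0269,0.0625,0.1066,0.1842,0,-1],[-0.0176,-0.0269,0.0625,0.1066,0.1842,0,-1],[-0.0176,-0.0269,0.0625,0.1066,0.1842,0,-1],[-0.0176,-0.0269,0.0625,0.1066,0.1842,0,-1],[-0.0176,-0.0269,0.0625,0.1066,0.1842,0,-1],[-0.0176,-0.0269,0.0625,0.1066,0.1842,0,-1],[-0.0176,-0.0269,0.0625,0.1066,0.1842,0,-1],[-0.0176,-0.0269,0.0625,0.1066,0.1842,0,-1],[-0.0176,-0.0269,0.0625,0.1066,0.1842,0,-1],[-0.0176,-0.0269,0.0625,0.1066,0.1842,0,-1],[-0.0176,-0.0269,0.0625,0.1066,0.1842,0,-1],[-0.0176,-0.0269,0.0625,0.1066,0.1842,0,-1]],
  ],
)

```text
time_s: 2.55
ee_pos: [442.4, -100.4, 214.5]
ee_rot: [147.2, -1.6, 89.1]
force: [0.8, -0.1, -0.3]
gripper_width: 91.1
gripper_force: 0.0
```

Request:
send_rows(
  targets=[
    [[-0.0176,-0.0269,0.0625,0.1066,0.1842,0,-1],[0,0,0,0,0,0,-1],[0,0,0,0,0,0,-1]],
  ],
)

```text
time_s: 2.85
ee_pos: [463.3, -64.4, 214.0]
ee_rot: [145.0, -0.0, 94.6]
force: [0.7, -0.6, -0.5]
gripper_width: 91.2
gripper_force: 0.0
```

```bash
python3 - <<'E'
from h import *
Rc,o,Rp,mid=frame()
st=env.state();print(st['time_s'],st['ee_pos'],st['ee_rot'],np.round(st['qpos'],1))
n='wrist';P=pose(n,st);im,d=optics.grab_frame(n);np.savez('w1.npz',im=im,d=d,R=P[0],t=P[1]);cv2.imwrite('pics/w1.png',im[:,:,::-1])
for k in ['panel','hood_hinge','hood_bar','dial_grip','dial_pointer','trim_mark','estop_top']:
    for q in optics.place_of(n,k)[:2]:
        w=world(n,q['at'],d,P)[0]
        r=(ray(n,q['at'],P)@P[0].T)[0]
        print(k,np.round(q['at'],1),round(q['conf'],2),np.round(w,1),'panelframe',np.round(Rp.T@(w-mid),1))
# panel plane from lamp strip / whole: points in panel frame
v,u=np.mgrid[0:480:3,0:640:3];uv=np.c_[u.ravel(),v.ravel()];dd=d[uv[:,1],uv[:,0]]
W=((ray(n,uv,P)*dd[:,None])@P[0].T+P[1])[dd>0]
L=(W-mid)@Rp
s=L[(abs(L[:,2])<12)&(abs(L[:,0])<90)&(abs(L[:,1])<145)]
for _ in range(5):
    A=np.c_[s[:,:2],np.ones(len(s))];c=np.linalg.lstsq(A,s[:,2],rcond=None)[0];r=s[:,2]-A@c;s=s[abs(r)<max(1.5,2*r.std())]
print('plane',len(s),c,np.ptp(s[:,:2],axis=0),s[:,:2].min(0),s[:,:2].max(0))
E
```

```text
2.85 [463.32390962 -64.36832402 213.9657216 ] [ 1.45005164e+02 -4.81592250e-02  9.46436495e+01] [-18.8  -5.7 127.4  28.5  28.7 -45. ]
hood_hinge [411.2 239.2] 0.65 [570.3 -54.1 177.3] panelframe [71.9  2.7 45.2]
hood_bar [211.8 271.3] 0.96 [451.  -71.3 142.6] panelframe [-46.6  -5.1  85.8]
estop_top [286.9 401.1] 0.87 [398.  -44.9 299.8] panelframe [  2.   25.4 243.7]
plane 2965 [-0.00044673  0.00719657 -0.0542183 ] [175.14841581 289.91734154] [ -86.49206283 -144.9219078 ] [ 88.65635298 144.99543374]
```

View pics/w1.png

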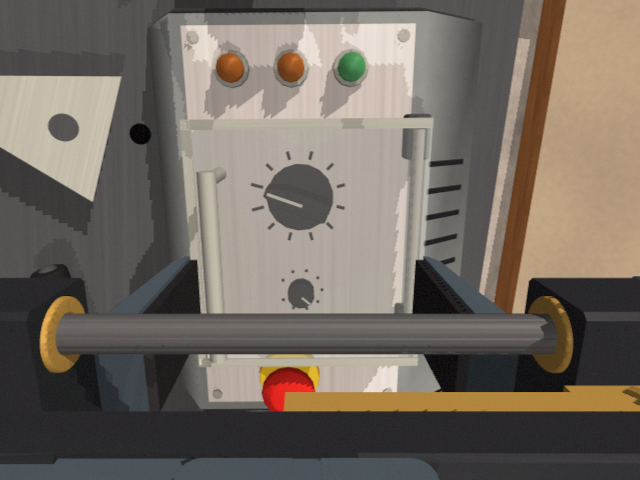

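The wrist picture shows the dial at (299,197). Its nose points to (265,194), down the slope and slightly left, which is half past six, so it is at the anticlockwise stop. The trim knob is at (301,293) and the bar's left end is at (210,175).

```bash
python3 - <<'E'
from h import *
Rc,o,Rp,mid=frame()
z=np.load('w1.npz');P=(z['R'],z['t']);n='wrist'
def onplane(uv,h):
    r=ray(n,uv,P)@P[0].T; nn=Rp[:,2]; s=((mid+nn*h-P[1])@nn)/(r@nn)
    return (P[1]+r*s[:,None]-mid)@Rp
print('dial circ',onplane([[299,197]],7),'trim',onplane([[301,293]],13))
print('screws',onplane([[192,37],[404,35],[217,394],[388,392]],0))
print('bar post end (n=82)',onplane([[210,175]],82), 'nose line', onplane([[265,194],[303,206]],35))
print('hood corners n46',onplane([[188,124],[432,122],[203,362],[416,361]],46))
h=cv2.HoughCircles(cv2.cvtColor(z['im'],cv2.COLOR_RGB2GRAY)[150:245,240:360],cv2.HOUGH_GRADIENT,1,100,param1=100,param2=15,minRadius=25,maxRadius=42);print(h)
# bar depth points
d=z['d'];v,u=np.mgrid[185:310:2,195:225];uv=np.c_[u.ravel(),v.ravel()];dd=d[uv[:,1],uv[:,0]]
L=(((ray(n,uv,P)*dd[:,None])@P[0].T+P[1])-mid)@Rp
b=L[(L[:,2]>76)&(L[:,2]<95)];print('bar',len(b),b.mean(0),b.min(0),b.max(0),np.polyfit(b[:,1],b[:,0],1))
E
```

```text
dial circ [[-0.03002839 23.6385606   7.        ]] trim [[  1.3177174  -46.77113785  13.        ]]
screws [[-7.10151700e+01  1.29791704e+02 -6.49977658e-14]
 [ 6.99655991e+01  1.31087046e+02  4.54200641e-14]
 [-6.80213809e+01 -1.40553023e+02  1.26076395e-14]
 [ 7.22551506e+01 -1.38450105e+02  4.68508327e-14]]
bar post end (n=82) [[-45.53980191  47.02347408  82.        ]] nose line [[-21.39915068  29.94926568  35.        ]
 [  3.04127437  22.15194188  35.        ]]
hood corners n46 [[-65.06991301  73.34910141  46.        ]
 [ 79.60078431  74.60171866  46.        ]
 [-65.38054584 -84.07596451  46.        ]
 [ 80.22129256 -83.08607291  46.        ]]
[[[60.5 46.5 33.1]]]
bar 1166 [-46.31608596   8.54897727  85.22665023] [-52.26484883 -29.33852762  78.9277864 ] [-41.82896306  42.37853388  88.24270931] [-1.04569127e-02 -4.62266901e+01]
```

```bash
cat > arc.py <<'E'
from h import *
def bar(th):
    """bar world position at opening th"""
    Rc,o,Rp,mid=frame(); b=Ro.from_rotvec([0,th,0]).apply([-128,0,67])
    return mid+Rp@(np.array([81.7,0,15])+b)
def tl(deg):
    "tool orientation: deg = turn from -n about +y (35: straight down)"
    Rc,o,Rp,mid=frame(); Q=Rp@Ro.from_rotvec([0,np.radians(deg),0]).as_matrix()
    return tool(-Q[:,2],Q[:,1])
E
python3 - <<'E'
from h import *
import h
Rc,o,Rp,mid=frame()
o2=o+Rp@[0.5,-4.3,0]; json.dump(dict(o=[o2[0]-.1,o2[1],0],yaw=5.1),open('c.json','w'))
E
python3 - <<'E'
from arc import *
Rc,o,Rp,mid=frame(); print(o,mid)
R=tl(0)
plan(mid+Rp@[-46.3,0,130],R)
print('down',Rp@[0,0,-(130-63)]/200)
E
```

```text
[568.64568755 -61.25460957   0.        ] [538.36603916 -63.9569962   99.        ]
rot deg 0.7 dp [-37.   -8.1 -35.1] N 2 row [-0.0003, 0.0001, 0.0036, -0.0924, -0.0202, -0.0878]
down [ 0.1913874   0.01708087 -0.27441593]
```

Request:
send_rows(
  targets=[
    [[0,0,0.0036,-0.0924,-0.0202,-0.0878,0],[0,0,0.0036,-0.0924,-0.0202,-0.0878,0.1],[0,0,0,0.048,0.0043,-0.0686,0.1],[0,0,0,0.048,0.0043,-0.0686,0.1],[0,0,0,0.048,0.0043,-0.0686,0.1],[0,0,0,0.048,0.0043,-0.0686,0.1],[0,0,0,0,0,0,0.1],[0,0,0,0,0,0,0.1]],
  ],
)

```text
time_s: 4.05
ee_pos: [464.7, -69.9, 123.9]
ee_rot: [145.0, -0.1, 95.2]
force: [-0.8, -0.3, 0.3]
gripper_width: 41.3
gripper_force: 0.0
```

```bash
python3 - <<'E'
from arc import *
Rc,o,Rp,mid=frame()
st=env.state();print(st['time_s'],Rp.T@(st['ee_pos']-mid),st['force'],st['gripper_width'])
plan(bar(0)-19*tl(0)[:,2]*-1*1,tl(0))
n='wrist';P=pose(n,st);im,d=optics.grab_frame(n);cv2.imwrite('pics/w2.png',im[:,:,::-1])
E
```

```text
4.05 [-46.24892088   0.61956011  62.81861401] [-0.83765948 -0.27570938  0.25450804] 41.297667373064414
rot deg 0.1 dp [-0.1 -0.6  0.1] N 1 row [-0.0008, -0.0003, -0.0008, -0.0005, -0.0032, 0.0006]
```

View pics/w2.png

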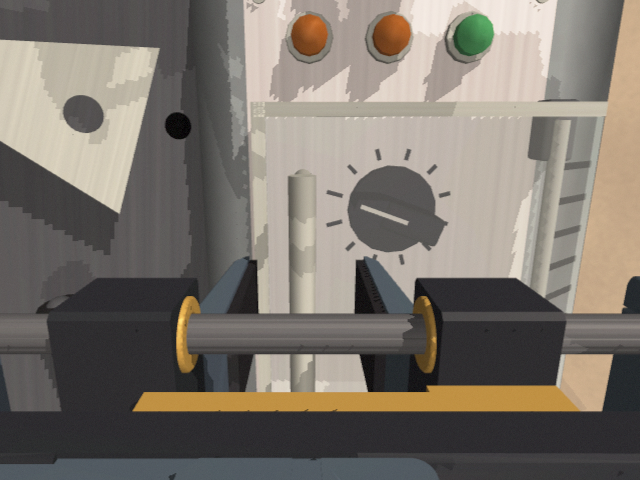

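The bar (column 303) lies midway between the fingers (255 and 360). I'll close on it and work out the opening arc.

Request:
send_rows(
  targets=[
    [[0,0,0,0,0,0,1],[0,0,0,0,0,0,1],[0,0,0,0,0,0,1],[0,0,0,0,0,0,1]],
  ],
  grip_force=15,
)

```text
time_s: 4.5
ee_pos: [464.3, -69.8, 123.9]
ee_rot: [145.0, -0.0, 95.2]
force: [-12.9, -5.2, -3.0]
gripper_width: 12.0
gripper_force: 5.8
```

```bash
python3 - <<'E'
from arc import *
st=env.state();print(st['time_s'],st['force'],st['gripper_width'],st['gripper_force'])
N=20;p=None;R=None
for i in range(N+1):
    th=2.08*i/N; T=tl(35*i/N); q=bar(th)+19*T[:,2]
    if p is not None: print(np.round(np.r_[Ro.from_matrix(T@R.T).as_rotvec()/(np.pi/2),(q-p)/200],4).tolist())
    p,R=q,T
print(p)
E
```

```text
4.5 [-12.90304924  -5.15113583  -2.983835  ] 12.011402300353318 5.756200700998306
[-0.0017, 0.0194, 0.0, -0.0081, -0.0007, 0.0732]
[-0.0017, 0.0194, -0.0, -0.0004, -0.0, 0.0735]
[-0.0017, 0.0194, 0.0, 0.0073, 0.0007, 0.073]
[-0.0017, 0.0194, 0.0, 0.0149, 0.0013, 0.0716]
[-0.0017, 0.0194, -0.0, 0.0223, 0.002, 0.0695]
[-0.0017, 0.0194, 0.0, 0.0295, 0.0026, 0.0666]
[-0.0017, 0.0194, -0.0, 0.0363, 0.0032, 0.063]
[-0.0017, 0.0194, -0.0, 0.0427, 0.0038, 0.0586]
[-0.0017, 0.0194, 0.0, 0.0486, 0.0043, 0.0537]
[-0.0017, 0.0194, -0.0, 0.0539, 0.0048, 0.0481]
[-0.0017, 0.0194, -0.0, 0.0586, 0.0052, 0.042]
[-0.0017, 0.0194, 0.0, 0.0627, 0.0056, 0.0355]
[-0.0017, 0.0194, 0.0, 0.0661, 0.0059, 0.0285]
[-0.0017, 0.0194, -0.0, 0.0687, 0.0061, 0.0213]
[-0.0017, 0.0194, -0.0, 0.0706, 0.0063, 0.0138]
[-0.0017, 0.0194, 0.0, 0.0716, 0.0064, 0.0062]
[-0.0017, 0.0194, 0.0, 0.0719, 0.0064, -0.0016]
[-0.0017, 0.0194, -0.0, 0.0714, 0.0064, -0.0093]
[-0.0017, 0.0194, 0.0, 0.07, 0.0063, -0.0169]
[-0.0017, 0.0194, -0.0, 0.0679, 0.0061, -0.0243]
[649.90756957 -54.00217981 273.28719859]
```

Request:
send_rows(
  targets=[
    [[0,0,0,0,0,0,1],[0,0,0,0,0,0,1],[-0.0017,0.0194,0,-0.0081,-0.0007,0.0732,1],[-0.0017,0.0194,0,-0.0004,0,0.0735,1],[-0.0017,0.0194,0,0.0073,0.0007,0.073,1]],
  ],
)

```text
time_s: 5.0
ee_pos: [461.7, -69.5, 161.4]
ee_rot: [150.2, -0.1, 95.3]
force: [0.4, -0.4, -5.3]
gripper_width: 10.0
gripper_force: 15.0
```

Request:
send_rows(
  targets=[
    [[-0.0017,0.0194,0,0.0149,0.0013,0.0716,1],[-0.0017,0.0194,0,0.0223,0.002,0.0695,1],[-0.0017,0.0194,0,0.0295,0.0026,0.0666,1],[-0.0017,0.0194,0,0.0363,0.0032,0.063,1],[-0.0017,0.0194,0,0.0427,0.0038,0.0586,1],[-0.0017,0.0194,0,0.0486,0.0043,0.0537,1],[-0.0017,0.0194,0,0.0539,0.0048,0.0481,1]],
  ],
)

```text
time_s: 5.7
ee_pos: [509.5, -64.2, 250.1]
ee_rot: [162.6, -0.3, 95.3]
force: [-15.4, 0.5, 11.9]
gripper_width: 9.7
gripper_force: 15.0
```

Request:
send_rows(
  targets=[
    [[-0.0017,0.0194,0,0.0586,0.0052,0.042,1],[-0.0017,0.0194,0,0.0627,0.0056,0.0355,1],[-0.0017,0.0194,0,0.0661,0.0059,0.0285,1],[-0.0017,0.0194,0,0.0687,0.0061,0.0213,1],[-0.0017,0.0194,0,0.0706,0.0063,0.0138,1],[-0.0017,0.0194,0,0.0716,0.0064,0.0062,1],[-0.0017,0.0194,0,0.0719,0.0064,-0.0016,1]],
  ],
)

```text
time_s: 6.4
ee_pos: [608.2, -55.3, 279.7]
ee_rot: [174.4, -0.4, 95.2]
force: [-3.0, 0.6, 3.1]
gripper_width: 9.3
gripper_force: 15.0
```

Request:
send_rows(
  targets=[
    [[-0.0017,0.0194,0,0.0714,0.0064,-0.0093,1],[-0.0017,0.0194,0,0.07,0.0063,-0.0169,1],[-0.0017,0.0194,0,0.0679,0.0061,-0.0243,1],[0,0,0,0,0,0,1],[0,0,0,0,0,0,1]],
  ],
)

```text
time_s: 6.9
ee_pos: [651.5, -51.6, 268.1]
ee_rot: [179.5, -0.4, 95.2]
force: [2.3, 0.7, -4.3]
gripper_width: 9.3
gripper_force: 15.0
```

```bash
python3 - <<'E'
from arc import *
st=env.state();print(st['time_s'],st['ee_pos'],st['ee_rot'],st['force'],st['gripper_width'],np.round(st['qpos']))
n='side';im,d=optics.grab_frame(n);cv2.imwrite('pics/s2.png',cv2.resize(im[100:340,180:500,::-1],(800,600)))
E
```

```text
6.9 [651.50720757 -51.58680302 268.12410289] [179.47654774  -0.40105139  95.17998083] [ 2.27464936  0.73496481 -4.30602061] 9.305801004710172 [ -6.  24.  73.   0.  82. -11.]
```

View pics/s2.png

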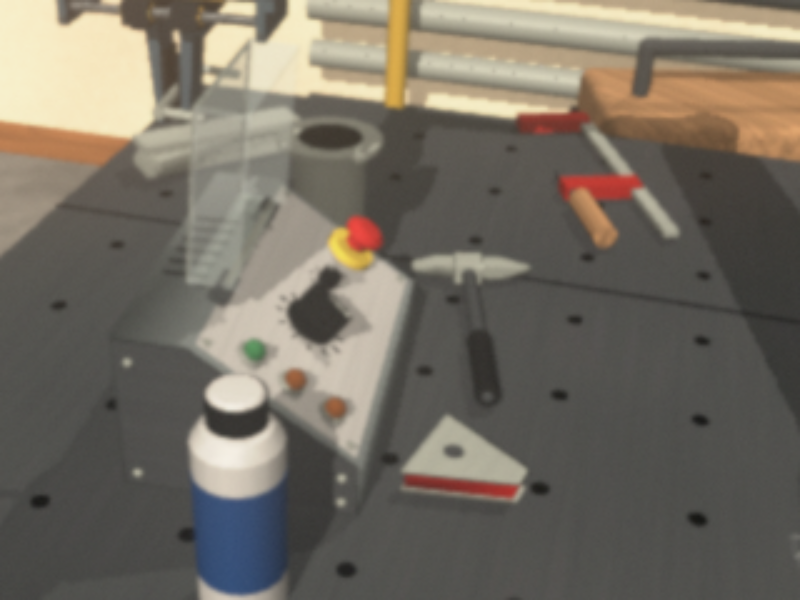

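The hood stands upright, with its top edge around (250,60), and the dial and trim knob are uncovered. Now I'll release the bar and plan the move to the dial.

```bash
python3 - <<'E'
from arc import *
Rc,o,Rp,mid=frame()
st=env.state()
def T(a,tilt):
    Q=Rp@Ro.from_rotvec([0,np.radians(tilt),0]).as_matrix()
    return tool(-Q[:,2],Q@[np.cos(np.radians(a)),np.sin(np.radians(a)),0])
w1=dict(st);w1['ee_pos']=st['ee_pos']+[0,0,75]
p2=np.array([430,-41,343]); plan(p2,T(165,35),st=w1)
w2=dict(st);w2['ee_pos']=p2;w2['ee_rot']=Ro.from_matrix(T(165,35)).as_euler('xyz',degrees=True)
plan(mid+Rp@[0,28,100],T(165,0),st=w2)
E
```

```text
rot deg 74.9 dp [-2.213e+02  1.060e+01 -2.000e-01] N 10 row [-0.0008, 0.0001, 0.0832, -0.1106, 0.0053, -0.0001]
rot deg 35.0 dp [  48.7   -0.2 -162.1] N 5 row [0.0069, -0.0775, -0.0, 0.0487, -0.0002, -0.1621]
```

Request:
send_rows(
  targets=[
    [[0,0,0,0,0,0,0.56],[0,0,0,0,0,0,0.56],[0,0,0,0,0,0.1,0.56],[0,0,0,0,0,0.1375,0.56],[0,0,0,0,0,0.1375,0.56]],
  ],
)

```text
time_s: 7.45
ee_pos: [650.5, -52.3, 345.7]
ee_rot: [179.4, -0.3, 95.1]
force: [0.4, 0.0, -0.3]
gripper_width: 19.9
gripper_force: 0.0
```

Request:
send_rows(
  targets=[
    [[0,0,0.0832,-0.1106,0.0053,0,0.1],[0,0,0.0832,-0.1106,0.0053,0,0.1],[0,0,0.0832,-0.1106,0.0053,0,0.1],[0,0,0.0832,-0.1106,0.0053,0,0.1],[0,0,0.0832,-0.1106,0.0053,0,0.1],[0,0,0.0832,-0.1106,0.0053,0,0.1],[0,0,0.0832,-0.1106,0.0053,0,0.1],[0,0,0.0832,-0.1106,0.0053,0,0.1],[0,0,0.0832,-0.1106,0.0053,0,0.1],[0,0,0.0832,-0.1106,0.0053,0,0.1]],
  ],
)

```text
time_s: 8.45
ee_pos: [428.6, -41.5, 344.9]
ee_rot: [179.5, -0.3, 170.3]
force: [-0.6, -0.5, -0.0]
gripper_width: 41.0
gripper_force: 0.0
```

Request:
send_rows(
  targets=[
    [[0.0069,-0.0775,0,0.0487,0,-0.1621,0.1],[0.0069,-0.0775,0,0.0487,0,-0.1621,0.1],[0.0069,-0.0775,0,0.0487,0,-0.1621,0.1],[0.0069,-0.0775,0,0.0487,0,-0.1621,0.1],[0.0069,-0.0775,0,0.0487,0,-0.1621,0.1],[0,0,0,0,0,0,0.1]],
  ],
)

```text
time_s: 9.05
ee_pos: [470.6, -36.1, 186.0]
ee_rot: [169.3, 30.5, 167.6]
force: [-1.3, 0.3, -0.2]
gripper_width: 40.9
gripper_force: 0.0
```

```bash
cat >> arc.py <<'E'
def T(a,tilt=0):
    Rc,o,Rp,mid=frame(); Q=Rp@Ro.from_rotvec([0,np.radians(tilt),0]).as_matrix()
    return tool(-Q[:,2],Q@[np.cos(np.radians(a)),np.sin(np.radians(a)),0])
E
python3 - <<'E'
from arc import *
Rc,o,Rp,mid=frame()
st=env.state();print(st['time_s'],Rp.T@(st['ee_pos']-mid),st['qpos'])
plan(mid+Rp@[0,28,100],T(165))
n='wrist';P=pose(n,st);im,d=optics.grab_frame(n);np.savez('w3.npz',im=im,d=d,R=P[0],t=P[1]);cv2.imwrite('pics/w3.png',im[:,:,::-1])
for k in ['dial_grip','dial_pointer','trim_mark']:
    for q in optics.place_of(n,k)[:2]:
        w=world(n,q['at'],d,P)[0]; r=(ray(n,q['at'],P)@P[0].T)[0]
        print(k,np.round(q['at'],1),round(q['conf'],2),np.round(Rp.T@(w-mid),1))
print(project(n,[mid+Rp@[0,28,35],mid+Rp@[-24*.966,28+24*.259,35]],P))
E
```

```text
9.05 [ -3.33980232  33.73942317 108.52992321] [ -13.9386407    -2.52242032  127.78170746   26.07564287   26.92216061
 -114.88317592]
rot deg 3.3 dp [ 8.1 -5.  -5.1] N 1 row [-0.0119, -0.0334, -0.009, 0.0405, -0.0252, -0.0254]
dial_grip [295.4 260.1] 0.75 [-1.4 28.4 34.7]
dial_pointer [300.  223.7] 0.88 [-21.9  36.8  34. ]
[[295.43631108 262.57162249]
 [295.1218396  223.00383982]]
```

View pics/w3.png

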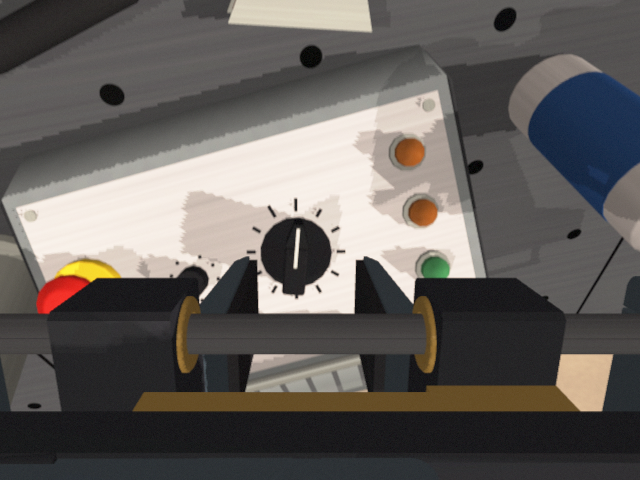

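The dial is at (296,252). Its nose points up to (298,228), onto the longer first mark, and the fingers straddle it. Next is a pose correction and the descent.

Request:
send_rows(
  targets=[
    [[-0.0119,-0.0334,-0.009,0.0405,-0.0252,-0.0254,0.1],[0,0,0,0,0,0,0.1],[0,0,0,0.0636,0.0057,-0.0911,0.1],[0,0,0,0.0636,0.0057,-0.0911,0.1],[0,0,0,0,0,0,0.1]],
  ],
)

```text
time_s: 9.75
ee_pos: [512.7, -39.6, 150.5]
ee_rot: [169.7, 34.3, 167.1]
force: [-0.9, -0.2, 1.7]
gripper_width: 41.1
gripper_force: 0.0
```

```bash
python3 - <<'E'
from arc import *
Rc,o,Rp,mid=frame()
st=env.state();print(st['time_s'],Rp.T@(st['ee_pos']-mid),st['qpos'],st['force'])
plan(mid+Rp@[0,28,55],T(165))
plan(mid+Rp@[0,28,11],T(165))
E
```

```text
9.75 [10.3705615  26.58390857 55.62550757] [ -12.11446675    3.85325483  130.07665108   40.70060028   15.2072152
 -129.07156105] [-0.88128715 -0.20457492  1.65238483]
rot deg 0.7 dp [-8.2  0.7 -6.5] N 1 row [0.0017, 0.0073, -0.0017, -0.0411, 0.0034, -0.0323]
rot deg 0.7 dp [ 16.9   2.9 -42.5] N 2 row [0.0009, 0.0036, -0.0009, 0.0423, 0.0073, -0.1063]
```

Request:
send_rows(
  targets=[
    [[0.0508,0.0045,-0.0728,-0.0411,0.0034,-0.0323,0.1],[0.0508,0.0045,-0.0728,0,0,0,0.1],[0.0508,0.0045,-0.0728,0,0,0,0.1],[0.0508,0.0045,-0.0728,0,0,0,0.1],[0.0508,0.0045,-0.0728,0,0,0,0.1],[0.0508,0.0045,-0.0728,0,0,0,0.1],[0.0508,0.0045,-0.0728,0,0,0,0.1],[0.0508,0.0045,-0.0728,0,0,0,0.1],[0.0508,0.0045,-0.0728,0,0,0,0.1],[0.0508,0.0045,-0.0728,0,0,0,0.1],[0.0508,0.0045,-0.0728,0,0,0,0.1],[0.0508,0.0045,-0.0728,0,0,0,0.1]],
  ],
)

```text
time_s: 10.95
ee_pos: [504.0, -39.3, 146.4]
ee_rot: [146.8, -11.3, 77.2]
force: [-0.4, -0.0, -1.1]
gripper_width: 41.1
gripper_force: 0.0
```

Request:
send_rows(
  targets=[
    [[0.0508,0.0045,-0.0728,0,0,0,0.1],[0.0508,0.0045,-0.0728,0,0,0,0.1],[0.0508,0.0045,-0.0728,0,0,0,0.1],[0.0508,0.0045,-0.0728,0,0,0,0.1],[0.0508,0.0045,-0.0728,0,0,0,0.1],[0.0508,0.0045,-0.0728,0,0,0,0.1],[0.0508,0.0045,-0.0728,0,0,0,0.1],[0.0508,0.0045,-0.0728,0,0,0,0.1],[0.0508,0.0045,-0.0728,0,0,0,0.1],[0.0508,0.0045,-0.0728,0,0,0,0.1],[0,0,0,0,0,0,0.1]],
  ],
)

```text
time_s: 12.05
ee_pos: [503.9, -39.5, 146.2]
ee_rot: [-172.6, -33.7, -7.8]
force: [-0.1, 0.5, 0.4]
gripper_width: 40.9
gripper_force: 0.0
```

```bash
python3 - <<'E'
from arc import *
Rc,o,Rp,mid=frame()
st=env.state();print(st['time_s'],Rp.T@(st['ee_pos']-mid),st['qpos'],st['force'])
plan(mid+Rp@[0,28,55],T(-15))
plan(mid+Rp@[0,28,11],T(-15))
E
```

```text
12.05 [ 0.77266825 27.4377572  57.11461333] [-12.33878088   3.62713173 130.39105121  38.1565548   16.13018322
  49.12556983] [-0.10246958  0.49962495  0.41153679]
rot deg 4.3 dp [ 0.5  0.6 -2.2] N 1 row [0.0265, -0.0037, -0.0401, 0.0026, 0.0031, -0.0109]
rot deg 4.3 dp [ 25.7   2.9 -38.2] N 2 row [0.0133, -0.0019, -0.02, 0.0642, 0.0071, -0.0955]
```

Fine-correct, then descend slowly.

Request:
send_rows(
  targets=[
    [[0.0265,-0.0037,-0.0401,0.0026,0.0031,-0.0109,0.1],[0,0,0,0,0,0,0.2],[0,0,0,0.021,0.0019,-0.0301,0.2],[0,0,0,0.021,0.0019,-0.0301,0.2],[0,0,0,0.021,0.0019,-0.0301,0.2],[0,0,0,0.021,0.0019,-0.0301,0.2],[0,0,0,0.021,0.0019,-0.0301,0.2],[0,0,0,0,0,0,0.2]],
  ],
)

```text
time_s: 12.85
ee_pos: [525.0, -36.7, 112.0]
ee_rot: [-169.8, -33.5, -12.9]
force: [-0.0, 0.5, -0.5]
gripper_width: 36.5
gripper_force: 0.0
```

```bash
python3 - <<'E'
from arc import *
Rc,o,Rp,mid=frame()
st=env.state();print(st['time_s'],Rp.T@(st['ee_pos']-mid),st['qpos'],st['force'])
plan(mid+Rp@[0,28,11],T(-15))
E
```

```text
12.85 [-1.49857393 28.34205857 16.92778122] [-11.1470208    8.92707405 131.49240721  58.03963285  10.92663376
  33.87937379] [-0.04028348  0.4821517  -0.51155421]
rot deg 0.2 dp [ 4.6  0.1 -4. ] N 1 row [0.0003, -0.0017, -0.0013, 0.0232, 0.0004, -0.02]
```

Request:
send_rows(
  targets=[
    [[0,0,0,0.0232,0.0004,-0.02,0.2],[0,0,0,0,0,0,0.4],[0,0,0,0,0,0,1],[0,0,0,0,0,0,1],[0,0,0,0,0,0,1],[0,0,0,0,0,0,1]],
  ],
  grip_force=30,
)

```text
time_s: 13.45
ee_pos: [529.1, -37.5, 108.4]
ee_rot: [-169.8, -33.6, -13.0]
force: [-3.5, -3.9, 3.5]
gripper_width: 13.7
gripper_force: 30.0
```

```bash
python3 - <<'E'
from arc import *
Rc,o,Rp,mid=frame()
st=env.state();print(st['time_s'],Rp.T@(st['ee_pos']-mid),st['qpos'],st['force'],st['torque'],st['gripper_width'],st['gripper_force'])
plan(mid+Rp@[0,28,11],T(-15))
E
```

```text
13.45 [-0.19189324 27.14082469 11.6537107 ] [-11.023451     9.64693919 131.38045748  60.80536089  10.38840547
  31.3039228 ] [-3.49919645 -3.8707437   3.47840358] [-0.40086726  0.42883704 -0.21266959] 13.735229266921236 30.0034555059392
rot deg 0.1 dp [ 0.5  0.9 -0.4] N 1 row [0.0007, -0.0009, 0.0009, 0.0023, 0.0045, -0.0021]
```

Request:
send_rows(
  targets=[
    [[0.0476,0.0043,-0.0683,0,0,0,1],[0.0476,0.0043,-0.0683,0,0,0,1],[0.0476,0.0043,-0.0683,0,0,0,1],[0.0476,0.0043,-0.0683,0,0,0,1],[0.0476,0.0043,-0.0683,0,0,0,1],[0.0476,0.0043,-0.0683,0,0,0,1]],
  ],
)

```text
time_s: 14.05
ee_pos: [529.2, -37.2, 108.5]
ee_rot: [-148.7, -16.4, -59.9]
force: [-4.7, -2.4, 7.0]
gripper_width: 13.9
gripper_force: 30.0
```

Request:
send_rows(
  targets=[
    [[0.0476,0.0043,-0.0683,0,0,0,1],[0.0476,0.0043,-0.0683,0,0,0,1],[0.0476,0.0043,-0.0683,0,0,0,1],[0.0476,0.0043,-0.0683,0,0,0,1],[0.0476,0.0043,-0.0683,0,0,0,1],[0.0476,0.0043,-0.0683,0,0,0,1],[0,0,0,0,0,0,1]],
  ],
)

```text
time_s: 14.75
ee_pos: [529.5, -37.2, 108.7]
ee_rot: [-145.9, 8.7, -97.3]
force: [-1.9, -1.7, 5.9]
gripper_width: 14.1
gripper_force: 30.0
```

```bash
python3 - <<'E'
from arc import *
Rc,o,Rp,mid=frame()
st=env.state();print(st['time_s'],Rp.T@(st['ee_pos']-mid),st['qpos'],st['force'],st['torque'],st['gripper_width'],st['gripper_force'])
plan(mid+Rp@[0,28,11],T(-105))
E
```

```text
14.75 [ 0.27474734 27.46299209 11.66276532] [-11.18333114   9.66405861 131.39185762  62.05752743  10.63434333
 119.96927434] [-1.9294914  -1.72326095  5.88222603] [-0.14183671  0.16887723 -0.22905662] 14.13930699823277 30.002406709827483
rot deg 0.1 dp [ 0.1  0.5 -0.7] N 1 row [-0.0016, 0.0003, -0.0002, 0.0005, 0.0027, -0.0035]
```

Request:
send_rows(
  targets=[
    [[0,0,0,0,0,0,0.2],[0,0,0,0,0,0,0.2],[0,0,0,-0.0371,-0.0033,0.0532,0.2],[0,0,0,-0.0371,-0.0033,0.0532,0.2],[0,0,0,-0.0371,-0.0033,0.0532,0.2],[-0.0508,-0.0045,0.0728,0,0,0,0.1],[-0.0508,-0.0045,0.0728,0,0,0,0.1],[-0.0508,-0.0045,0.0728,0,0,0,0.1],[-0.0508,-0.0045,0.0728,0,0,0,0.1],[-0.0508,-0.0045,0.0728,0,0,0,0.1],[-0.0508,-0.0045,0.0728,0,0,0,0.1],[-0.0508,-0.0045,0.0728,0,0,0,0.1]],
  ],
)

```text
time_s: 15.95
ee_pos: [506.4, -38.4, 139.3]
ee_rot: [-152.4, -22.1, -49.0]
force: [-0.7, -0.3, -0.5]
gripper_width: 40.9
gripper_force: 0.0
```

Request:
send_rows(
  targets=[
    [[-0.0508,-0.0045,0.0728,0,0,0,0.1],[-0.0508,-0.0045,0.0728,0,0,0,0.1],[-0.0508,-0.0045,0.0728,0,0,0,0.1],[-0.0508,-0.0045,0.0728,0,0,0,0.1],[-0.0508,-0.0045,0.0728,0,0,0,0.1],[-0.0508,-0.0045,0.0728,0,0,0,0.1],[-0.0508,-0.0045,0.0728,0,0,0,0.1],[-0.0508,-0.0045,0.0728,0,0,0,0.1],[-0.0508,-0.0045,0.0728,0,0,0,0.1],[-0.0508,-0.0045,0.0728,0,0,0,0.1],[-0.0508,-0.0045,0.0728,0,0,0,0.1],[-0.0508,-0.0045,0.0728,0,0,0,0.1]],
  ],
)

```text
time_s: 17.15
ee_pos: [506.3, -38.4, 139.3]
ee_rot: [152.8, -22.7, 58.0]
force: [-0.7, -0.4, 0.4]
gripper_width: 41.0
gripper_force: 0.0
```

Request:
send_rows(
  targets=[
    [[-0.0508,-0.0045,0.0728,0,0,0,0.1],[-0.0508,-0.0045,0.0728,0,0,0,0.1],[-0.0508,-0.0045,0.0728,0,0,0,0.1],[0,0,0,0,0,0,0.1]],
  ],
)

```text
time_s: 17.55
ee_pos: [506.3, -38.5, 139.4]
ee_rot: [146.5, -10.7, 79.2]
force: [0.4, 0.1, -0.4]
gripper_width: 40.9
gripper_force: 0.0
```

```bash
python3 - <<'E'
from arc import *
Rc,o,Rp,mid=frame()
st=env.state();print(st['time_s'],Rp.T@(st['ee_pos']-mid),st['qpos'],st['force'])
plan(mid+Rp@[0,28,50],T(75))
plan(mid+Rp@[0,28,11],T(75))
n='wrist';P=pose(n,st);im,d=optics.grab_frame(n);np.savez('w4.npz',im=im,d=d,R=P[0],t=P[1]);cv2.imwrite('pics/w4.png',im[:,:,::-1])
for k in ['dial_grip','dial_pointer']:
    for q in optics.place_of(n,k)[:2]:
        w=world(n,q['at'],d,P)[0]
        print(k,np.round(q['at'],1),round(q['conf'],2),np.round(Rp.T@(w-mid),1))
E
```

```text
17.55 [-1.13163122 28.18996953 50.06017565] [-11.92693805   4.43519156 131.25372477  42.6604291   14.11209183
 -36.82591092] [ 0.36255414  0.1324945  -0.42027483]
rot deg 4.0 dp [ 1.  -0.1  0.6] N 1 row [-0.0242, -0.0022, 0.0378, 0.0049, -0.0005, 0.003]
rot deg 4.0 dp [ 23.3   1.9 -31.3] N 1 row [-0.0242, -0.0022, 0.0378, 0.1163, 0.0094, -0.1567]
dial_grip [307.1 275.2] 0.66 [ 0.8 32.1 34.6]
dial_pointer [306.8 234.3] 0.58 [ 6.9 50.4 33.8]
```

View pics/w4.png

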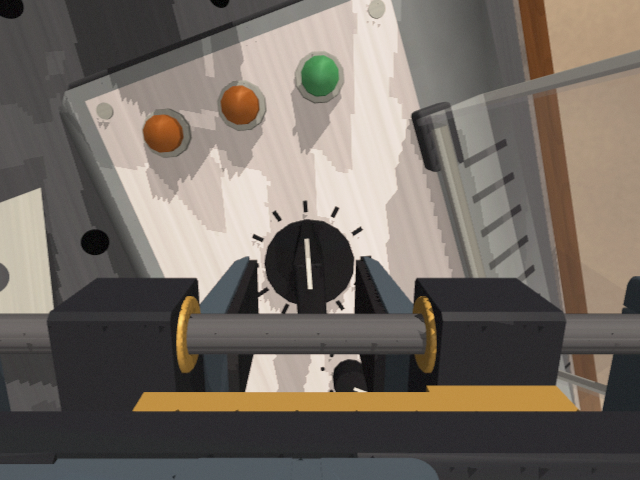

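The dial nose points at the mark at (305,207), which is half past nine, the third click. I'll regrip and turn the remaining 120°.

Request:
send_rows(
  targets=[
    [[-0.0242,-0.0022,0.0378,0,0,0,0.2],[0,0,0,0.0233,0.0019,-0.0313,0.2],[0,0,0,0.0233,0.0019,-0.0313,0.2],[0,0,0,0.0233,0.0019,-0.0313,0.2],[0,0,0,0.0233,0.0019,-0.0313,0.2],[0,0,0,0.0233,0.0019,-0.0313,0.2],[0,0,0,0,0,0,0.2]],
  ],
)

```text
time_s: 18.4
ee_pos: [530.1, -36.8, 107.7]
ee_rot: [146.0, -8.6, 82.6]
force: [-0.3, 0.1, 0.3]
gripper_width: 36.5
gripper_force: 0.0
```

```bash
python3 - <<'E'
from arc import *
Rc,o,Rp,mid=frame()
st=env.state();print(st['time_s'],Rp.T@(st['ee_pos']-mid),st['qpos'],st['force'])
plan(mid+Rp@[0,27.5,11.5],T(75))
E
```

```text
18.4 [ 0.1781539  27.75767131 10.4847939 ] [-10.9649097    9.80123832 131.40089854  62.12336578  10.32147423
 -59.85334725] [-0.32820106  0.0637461   0.29314134]
rot deg 0.2 dp [-0.7 -0.3  0.7] N 1 row [-0.0008, -0.0002, 0.0015, -0.0035, -0.0016, 0.0036]
```

Request:
send_rows(
  targets=[
    [[0,0,0,-0.0035,-0.0016,0.0036,0.4],[0,0,0,0,0,0,1],[0,0,0,0,0,0,1],[0,0,0,0,0,0,1],[0,0,0,0,0,0,1]],
  ],
)

```text
time_s: 18.9
ee_pos: [529.1, -37.3, 109.5]
ee_rot: [145.8, -8.5, 82.7]
force: [-3.8, -0.7, 2.6]
gripper_width: 13.5
gripper_force: 30.0
```

Request:
send_rows(
  targets=[
    [[0.0476,0.0043,-0.0683,0,0,0,1],[0.0476,0.0043,-0.0683,0,0,0,1],[0.0476,0.0043,-0.0683,0,0,0,1],[0.0476,0.0043,-0.0683,0,0,0,1],[0.0476,0.0043,-0.0683,0,0,0,1],[0.0476,0.0043,-0.0683,0,0,0,1],[0.0476,0.0043,-0.0683,0,0,0,1],[0.0476,0.0043,-0.0683,0,0,0,1]],
  ],
)

```text
time_s: 19.7
ee_pos: [529.3, -37.6, 109.6]
ee_rot: [169.9, -33.7, 22.7]
force: [-3.0, -2.0, 3.9]
gripper_width: 14.1
gripper_force: 30.0
```

Request:
send_rows(
  targets=[
    [[0.0476,0.0043,-0.0683,0,0,0,1],[0.0476,0.0043,-0.0683,0,0,0,1],[0.0476,0.0043,-0.0683,0,0,0,1],[0.0476,0.0043,-0.0683,0,0,0,1],[0.0476,0.0043,-0.0683,0,0,0,1],[0.0476,0.0043,-0.0683,0,0,0,1],[0.0476,0.0043,-0.0683,0,0,0,1],[0.0476,0.0043,-0.0683,0,0,0,1],[0,0,0,0,0,0,1]],
  ],
)

```text
time_s: 20.6
ee_pos: [529.3, -38.0, 109.5]
ee_rot: [-153.7, -23.8, -45.8]
force: [-4.5, -3.0, 3.9]
gripper_width: 13.7
gripper_force: 30.0
```

```bash
python3 - <<'E'
from arc import *
Rc,o,Rp,mid=frame()
st=env.state();print(st['time_s'],Rp.T@(st['ee_pos']-mid),st['qpos'],st['force'],st['torque'],st['gripper_width'])
plan(mid+Rp@[0,27.5,11.5],T(-45))
E
```

```text
20.6 [ 0.50887559 26.6953292  12.50615711] [-11.08265308   9.53955599 131.26133698  59.71186759  10.53172268
  62.5110204 ] [-4.54175644 -3.0166933   3.85420107] [-0.26697202  0.65937905 -0.17064261] 13.689228217230086
rot deg 0.2 dp [ 0.1  0.8 -1.1] N 1 row [-0.0002, -0.0011, 0.0023, 0.0004, 0.0041, -0.0056]
```

Request:
send_rows(
  targets=[
    [[0,0,0,0,0,0,0.2],[0,0,0,0,0,0,0.2],[0,0,0,-0.05,-0.0045,0.0717,0.2],[0,0,0,-0.05,-0.0045,0.0717,0.2],[0,0,0,-0.08,-0.007,0.115,0.2],[0,0,0,-0.08,-0.007,0.115,0.2],[0,0,0,0,0,0,0.2]],
  ],
)

```text
time_s: 21.3
ee_pos: [477.7, -42.2, 187.0]
ee_rot: [-153.6, -24.1, -45.7]
force: [1.2, -0.6, 0.6]
gripper_width: 36.5
gripper_force: 0.0
```

```bash
python3 - <<'E'
from arc import *
Rc,o,Rp,mid=frame()
st=env.state();print(st['time_s'],Rp.T@(st['ee_pos']-mid),st['qpos'],st['force'])
n='wrist';P=pose(n,st);im,d=optics.grab_frame(n);np.savez('w5.npz',im=im,d=d,R=P[0],t=P[1]);cv2.imwrite('pics/w5.png',im[:,:,::-1])
for k in ['dial_grip','dial_pointer']:
    for q in optics.place_of(n,k)[:2]:
        w=world(n,q['at'],d,P)[0]
        print(k,np.round(q['at'],1),round(q['conf'],2),np.round(Rp.T@(w-mid),1))
p2=np.array([440,-48,345]); plan(p2,T(90,35))
w2=dict(st);w2['ee_pos']=p2;w2['ee_rot']=Ro.from_matrix(T(90,35)).as_euler('xyz',degrees=True)
plan([651,-52,345],T(90,35),st=w2)
E
```

```text
21.3 [  2.5560365   27.02514787 105.58378786] [-13.92076759  -2.69534113 129.52120632  29.59303732  22.12704417
  91.51594245] [ 1.22574859 -0.58165492  0.55147764]
dial_pointer [313.6 212.5] 0.58 [14.6  9.8 27.9]
rot deg 137.2 dp [-37.4  -6.3 161.6] N 18 row [-0.026, 0.0081, 0.0802, -0.0104, -0.0017, 0.0449]
rot deg 0.0 dp [211  -4   0] N 5 row [-0.0, 0.0, -0.0, 0.211, -0.004, 0.0]
```

View pics/w5.png

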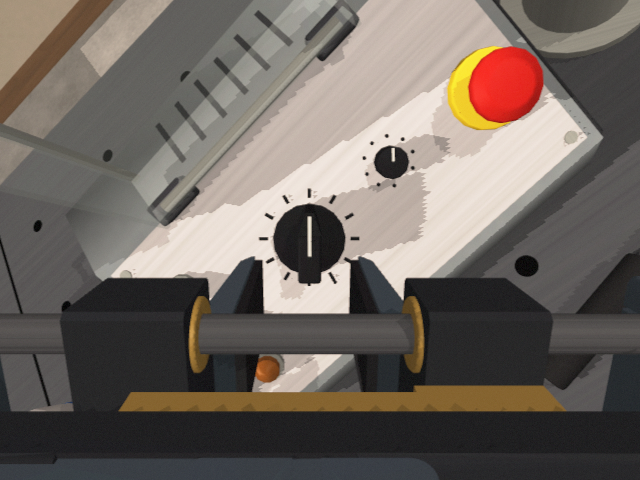

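The dial nose (309,215) points at the mark at (309,193), i.e. half past one, the seventh click. The trim knob (392,162) looks untouched. Returning to the bar.

Request:
send_rows(
  targets=[
    [[-0.026,0.0081,0.0802,-0.0104,-0.0017,0.0449,0.2],[-0.026,0.0081,0.0802,-0.0104,-0.0017,0.0449,0.2],[-0.026,0.0081,0.0802,-0.0104,-0.0017,0.0449,0.2],[-0.026,0.0081,0.0802,-0.0104,-0.0017,0.0449,0.2],[-0.026,0.0081,0.0802,-0.0104,-0.0017,0.0449,0.2],[-0.026,0.0081,0.0802,-0.0104,-0.0017,0.0449,0.2],[-0.026,0.0081,0.0802,-0.0104,-0.0017,0.0449,0.2],[-0.026,0.0081,0.0802,-0.0104,-0.0017,0.0449,0.2],[-0.026,0.0081,0.0802,-0.0104,-0.0017,0.0449,0.2]],
  ],
)

```text
time_s: 22.35
ee_pos: [459.0, -44.8, 263.4]
ee_rot: [-175.9, -20.4, 28.9]
force: [-0.2, 0.9, 0.1]
gripper_width: 36.4
gripper_force: 0.0
```

Request:
send_rows(
  targets=[
    [[-0.026,0.0081,0.0802,-0.0104,-0.0017,0.0449,0.2],[-0.026,0.0081,0.0802,-0.0104,-0.0017,0.0449,0.2],[-0.026,0.0081,0.0802,-0.0104,-0.0017,0.0449,0.2],[-0.026,0.0081,0.0802,-0.0104,-0.0017,0.0449,0.2],[-0.026,0.0081,0.0802,-0.0104,-0.0017,0.0449,0.2],[-0.026,0.0081,0.0802,-0.0104,-0.0017,0.0449,0.2],[-0.026,0.0081,0.0802,-0.0104,-0.0017,0.0449,0.3],[-0.026,0.0081,0.0802,-0.0104,-0.0017,0.0449,0.3],[-0.026,0.0081,0.0802,-0.0104,-0.0017,0.0449,0.56],[0,0,0,0,0,0,0.56]],
  ],
)

```text
time_s: 23.35
ee_pos: [441.4, -46.8, 344.9]
ee_rot: [-180.0, -0.1, 95.2]
force: [0.8, 0.3, -0.2]
gripper_width: 20.6
gripper_force: 0.0
```

```bash
python3 - <<'E'
from arc import *
plan([651,-52,346],T(90,35))
print(env.state()['ee_rot'],env.state()['qpos'])
E
```

```text
rot deg 0.2 dp [209.6  -5.2   1.1] N 5 row [-0.0003, -0.0001, -0.0003, 0.2096, -0.0052, 0.0011]
[-1.79983576e+02 -1.19599166e-01  9.52374505e+01] [ -7.62384407   2.83357678  90.69973686   0.11315271  86.5093269
 -12.86824317]
```

Request:
send_rows(
  targets=[
    [[0,0,0,0.2096,-0.0052,0,0.56],[0,0,0,0.2096,-0.0052,0,0.56],[0,0,0,0.2096,-0.0052,0,0.56],[0,0,0,0.2096,-0.0052,0,0.56],[0,0,0,0.2096,-0.0052,0,0.56],[0,0,0,0,0,0,0.56]],
  ],
)

```text
time_s: 23.95
ee_pos: [654.0, -53.3, 339.3]
ee_rot: [-179.7, -0.2, 95.0]
force: [0.4, -0.4, -0.8]
gripper_width: 20.0
gripper_force: 0.0
```

```bash
python3 - <<'E'
from arc import *
st=env.state();print(st['ee_pos'],st['force'])
n='wrist';P=pose(n,st);im,d=optics.grab_frame(n);cv2.imwrite('pics/w6.png',im[:,:,::-1])
for q in optics.place_of(n,'hood_bar')[:2]: print(q['at'],q['conf'],world(n,q['at'],d,P))
plan([651.5,-51.6,268],T(90,35))
E
```

```text
[653.96548398 -53.25624257 339.32436688] [ 0.37930819 -0.38843014 -0.77933206]
[299.9, 266.0] 0.72 [[650.78480832 -54.11307761 295.12011352]]
rot deg 0.3 dp [  1.4   1.6 -74.2] N 2 row [-0.0008, -0.0016, 0.0006, 0.0035, 0.0041, -0.1854]
```

View pics/w6.png

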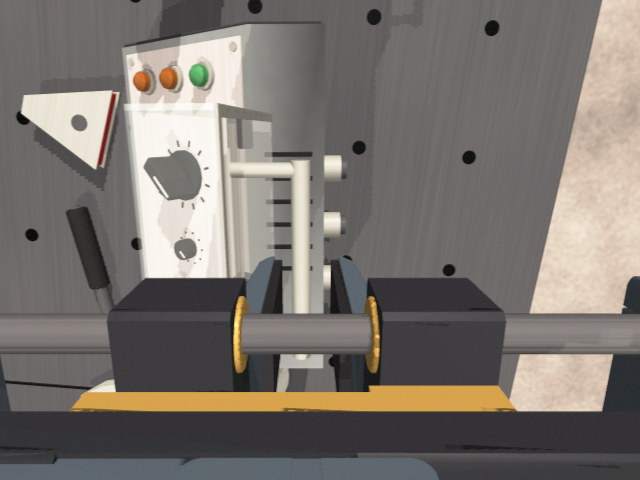

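The bar (column 300) lies between the fingers (270 to 340). I'll descend and grip it.

Request:
send_rows(
  targets=[
    [[0,0,0,0.004,0.004,-0.0865,0.56],[0,0,0,0,0,-0.0865,0.56],[0,0,0,0,0,-0.0865,0.56],[0,0,0,0,0,-0.0865,0.56],[0,0,0,0,0,0,0.56],[0,0,0,0,0,0,1],[0,0,0,0,0,0,1],[0,0,0,0,0,0,1]],
  ],
  grip_force=15,
)

```text
time_s: 24.85
ee_pos: [650.5, -52.4, 277.7]
ee_rot: [179.9, -0.0, 95.1]
force: [-0.4, 0.6, 2.5]
gripper_width: 9.5
gripper_force: 15.0
```

```bash
python3 - <<'E'
from arc import *
st=env.state();print(st['time_s'],st['ee_pos'],st['force'],st['gripper_width'],st['gripper_force'])
q0=st['ee_pos']; 
print(bar(2.1)+19*T(90,35)[:,2],bar(0)+19*T(90)[:,2])
N=20;p=None
for i in range(N+1):
    th=2.1*(1-i/N); t=35*(1-i/N); X=T(90,t); q=bar(th)+19*X[:,2]
    if p is not None: print(np.round(np.r_[Ro.from_matrix(X@R.T).as_rotvec()/(np.pi/2),(q-p)/200],4).tolist())
    p,R=q,X
E
```

```text
24.85 [650.53656126 -52.43412346 277.725729  ] [-0.41648459  0.60165925  2.48163139] 9.5272246720132 15.000141710042953
[652.56885505 -53.76466641 272.18716738] [464.59719085 -70.54069051 124.04998979]
[0.0017, -0.0194, 0.0, -0.0681, -0.0061, 0.0259]
[0.0017, -0.0194, -0.0, -0.0704, -0.0063, 0.0184]
[0.0017, -0.0194, 0.0, -0.0719, -0.0064, 0.0107]
[0.0017, -0.0194, -0.0, -0.0726, -0.0065, 0.0028]
[0.0017, -0.0194, -0.0, -0.0725, -0.0065, -0.0051]
[0.0017, -0.0194, 0.0, -0.0715, -0.0064, -0.0129]
[0.0017, -0.0194, 0.0, -0.0697, -0.0062, -0.0205]
[0.0017, -0.0194, -0.0, -0.0671, -0.006, -0.028]
[0.0017, -0.0194, -0.0, -0.0638, -0.0057, -0.0351]
[0.0017, -0.0194, 0.0, -0.0597, -0.0053, -0.0418]
[0.0017, -0.0194, 0.0, -0.0549, -0.0049, -0.048]
[0.0017, -0.0194, -0.0, -0.0495, -0.0044, -0.0538]
[0.0017, -0.0194, -0.0, -0.0435, -0.0039, -0.0589]
[0.0017, -0.0194, 0.0, -0.0371, -0.0033, -0.0633]
[0.0017, -0.0194, 0.0, -0.0302, -0.0027, -0.0671]
[0.0017, -0.0194, 0.0, -0.0229, -0.002, -0.0701]
[0.0017, -0.0194, -0.0, -0.0153, -0.0014, -0.0723]
[0.0017, -0.0194, -0.0, -0.0076, -0.0007, -0.0737]
[0.0017, -0.0194, 0.0, 0.0003, 0.0, -0.0742]
[0.0017, -0.0194, -0.0, 0.0081, 0.0007, -0.074]
```

Request:
send_rows(
  targets=[
    [[0.0017,-0.0194,0,-0.0681,-0.0061,0.0259,1],[0.0017,-0.0194,0,-0.0704,-0.0063,0.0184,1],[0.0017,-0.0194,0,-0.0719,-0.0064,0.0107,1],[0.0017,-0.0194,0,-0.0726,-0.0065,0.0028,1],[0.0017,-0.0194,0,-0.0725,-0.0065,-0.0051,1],[0.0017,-0.0194,0,-0.0715,-0.0064,-0.0129,1],[0.0017,-0.0194,0,-0.0697,-0.0062,-0.0205,1],[0.0017,-0.0194,0,-0.0671,-0.006,-0.028,1]],
  ],
)

```text
time_s: 25.65
ee_pos: [538.9, -62.5, 277.3]
ee_rot: [165.5, 0.0, 95.1]
force: [3.0, -1.3, 1.5]
gripper_width: 9.5
gripper_force: 15.0
```

Request:
send_rows(
  targets=[
    [[0.0017,-0.0194,0,-0.0638,-0.0057,-0.0351,1],[0.0017,-0.0194,0,-0.0597,-0.0053,-0.0418,1],[0.0017,-0.0194,0,-0.0549,-0.0049,-0.048,1],[0.0017,-0.0194,0,-0.0495,-0.0044,-0.0538,1],[0.0017,-0.0194,0,-0.0435,-0.0039,-0.0589,1],[0.0017,-0.0194,0,-0.0371,-0.0033,-0.0633,1],[0.0017,-0.0194,0,-0.0302,-0.0027,-0.0671,1]],
  ],
)

```text
time_s: 26.35
ee_pos: [469.5, -68.8, 202.3]
ee_rot: [153.5, 0.1, 95.1]
force: [0.4, 1.7, 1.5]
gripper_width: 9.5
gripper_force: 15.0
```

```bash
python3 - <<'E'
from arc import *
st=env.state();print(st['time_s'],st['ee_pos'],st['force'],st['gripper_width'],st['gripper_force'])
print('model', bar(2.1*.25)+19*T(90,35*.25)[:,2])
plan(bar(0)+13.5*T(90)[:,2],T(90)); plan(bar(0.1)+13.5*T(90)[:,2],T(90))
E
```

```text
26.35 [469.51396531 -68.77068973 202.25475539] [0.44611183 1.6801978  1.49944016] 9.462028249583087 15.002678632736206
model [472.07973353 -69.87289137 196.88380507]
rot deg 8.5 dp [ -8.1  -2.1 -73.7] N 2 row [0.0046, -0.047, 0.0, -0.0201, -0.0051, -0.1842]
rot deg 8.5 dp [ -9.2  -2.2 -59.3] N 2 row [0.0046, -0.047, 0.0, -0.023, -0.0054, -0.1483]
```

Finish the closing arc, slower at the end.

Request:
send_rows(
  targets=[
    [[0.0017,-0.0194,0,-0.0229,-0.002,-0.0701,1],[0.0017,-0.0194,0,-0.0153,-0.0014,-0.0723,1],[0.0017,-0.0194,0,-0.0076,-0.0007,-0.0737,1],[0.0017,-0.0194,0,0,0,-0.0742,1],[0.0008,-0.0097,0,0.004,0,-0.037,1],[0.0008,-0.0097,0,0.004,0,-0.037,1],[0,0,0,0,0,0,1],[0,0,0,0,0,0,1]],
  ],
)

```text
time_s: 27.15
ee_pos: [461.1, -69.3, 127.4]
ee_rot: [145.1, 0.0, 95.1]
force: [-5.6, -3.7, -4.7]
gripper_width: 9.3
gripper_force: 15.0
```

```bash
python3 - <<'E'
from arc import *
st=env.state();print(st['time_s'],st['ee_pos'],st['force'],st['gripper_width'],st['gripper_force'])
plan(bar(0)+13.5*T(90)[:,2],T(90))
E
```

```text
27.15 [461.05255378 -69.34718614 127.36848778] [-5.59534707 -3.68183982 -4.74180179] 9.298476889650447 15.000667870044708
rot deg 0.1 dp [ 0.4 -1.5  1.2] N 1 row [0.0002, -0.0008, -0.0, 0.002, -0.0074, 0.0059]
```

Request:
send_rows(
  targets=[
    [[0,0,0,0,0,-0.02,1],[0,0,0,0,0,-0.02,1],[0,0,0,0,0,0,1]],
  ],
)

```text
time_s: 27.45
ee_pos: [463.8, -69.5, 122.7]
ee_rot: [144.7, 0.1, 95.1]
force: [-5.7, -0.5, 8.8]
gripper_width: 9.2
gripper_force: 15.0
```

Request:
send_rows(
  targets=[
    [[0,0,0,0,0,0,1],[0,0,0,0,0,-0.02,1],[0,0,0,0,0,-0.02,1],[0,0,0,0,0,0,1]],
  ],
  grip_force=40,
)

```text
time_s: 27.85
ee_pos: [466.7, -69.8, 119.0]
ee_rot: [144.1, 0.1, 95.1]
force: [-17.8, 1.5, 35.3]
gripper_width: 9.1
gripper_force: 40.0
```

```bash
python3 - <<'E'
from arc import *
Rc,o,Rp,mid=frame()
st=env.state();print(st['time_s'],st['ee_pos'],Rp.T@(st['ee_pos']-mid),st['force'],st['gripper_width'])
E
```

```text
27.85 [466.65457966 -69.8272235  118.951602  ] [-47.49371969   0.52775231  57.61186928] [-17.80554885   1.52279817  35.28924014] 9.074337963131834
```

Request:
send_rows(
  targets=[
    [[0,0,0,0,0,0.01,0.1],[0,0,0,0,0,0,0.1],[0,0,0,0,0,0,0.1],[0,0,0,-0.05,-0.0045,0.0717,0.1],[0,0,0,-0.05,-0.0045,0.0717,0.1],[0,0,0,-0.08,-0.007,0.115,0.1],[0,0,0,-0.08,-0.007,0.115,0.1],[0,0,0,-0.08,-0.007,0.115,0.1],[0,0,0,0,0,0,0.1]],
  ],
)

```text
time_s: 28.75
ee_pos: [394.6, -76.2, 214.6]
ee_rot: [144.7, 0.2, 95.0]
force: [0.5, -0.3, 0.5]
gripper_width: 40.9
gripper_force: 0.0
```

```bash
python3 - <<'E'
from arc import *
Rc,o,Rp,mid=frame()
st=env.state();print(st['time_s'],Rp.T@(st['ee_pos']-mid),st['force'],st['qpos'])
n='wrist';P=pose(n,st);im,d=optics.grab_frame(n);cv2.imwrite('pics/w7.png',im[:,:,::-1])
for q in optics.place_of(n,'hood_bar')[:1]: print(q['at'],q['conf'],Rp.T@(world(n,q['at'],d,P)[0]-mid))
m=np.array([(Rp.T@(world(n,project(n,mid+Rp@[-46.3,y,87],P),d,P)[0]-mid)) for y in range(-35,36,10)]);print(np.round(m,1))
E
```

```text
28.75 [-51.87876152   0.56142575 177.4447591 ] [ 0.46442062 -0.34817859  0.46793466] [-27.62467049 -12.48718369 132.38174249  33.73208639  33.89161714
 -56.67872942]
[311.5, 245.2] 0.72 [-47.69918839  -2.07784157  86.20327652]
[[-46.3 -35.4  86.1]
 [-46.3 -25.5  85.7]
 [-46.3 -15.3  86.1]
 [-46.3  -5.3  86.1]
 [-46.3   4.7  86. ]
 [-46.3  14.8  86.3]
 [-46.3  24.8  86.1]
 [-46.3  34.9  86.1]]
```

View pics/w7.png

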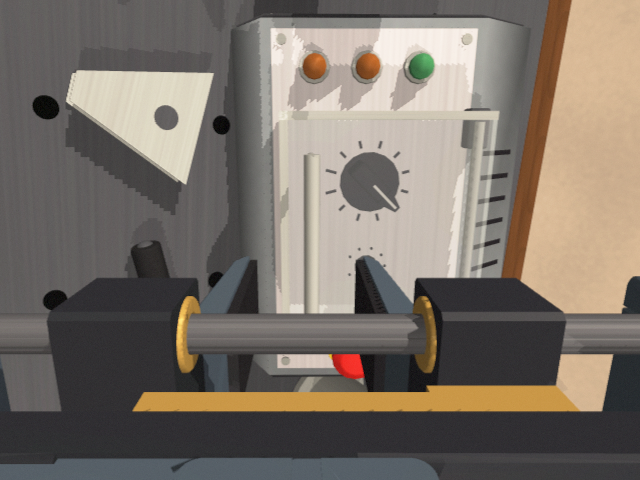

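The hood is shut, with the bar at (312,240) back at its original height. The dial nose points up and to the right at (395,207), half past one, and the gripper is clear.

```bash
python3 -c "
from workcell import env
print(env.job_done())"
```

```text
the job is handed in; nothing more can be done
None
```

The job is handed in: I lifted the hood, turned the step switch to its seventh click (half past one), and pressed the hood fully shut again. The trim knob, emergency stop and surrounding things were not touched, and it took about 29 s of the 72 s allowed.

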